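# Angle a lattice bar past a post into its storage bay

### The job

Push the loose aluminium bar across the fume-hood bench into the white three-sided bay, angling it past the steel post in front of the bay, and leave it lying flush along the bay's back wall. Use fingertips to push one end and then the other; the bar stays flat on the bench all the time and is never picked up. Leave the vial, bottles, beaker, loose cap and tip box where they stand.

Things in the scene. Friction and masses are not known exactly. Their poses are not given: they have to be found in the camera images.
- bar: The loose bar: square aluminium profile 25 x 25 mm and 220 mm long, dark groove on top, about 0.3 kg (0.2 to 0.42), lying free on the bench. Origin: centre of its underside. Its y axis runs along its length toward the blue end, z up. Slides at a few newtons.
- bar_blue (a point): Centre of the bar's blue end face (+y of the bar, 110 mm from its middle), 12.5 mm above its underside.
- bar_yellow (a point): Centre of the bar's yellow end face (-y of the bar), 12.5 mm above its underside. Either end may lie on either side of the bay.
- bay: The fixed white storage bay: three walls 30 mm high and 12 mm thick standing on the bench, no floor lip, open toward the robot. Origin: middle of the open mouth, at bench height. Its x axis points into the bay, y along the mouth to the left, z up. Inside it is 250 mm wide (y from -125 to 125 mm) and 50 mm deep: the back wall's inner face is at x = 50 mm, side walls from x = 0 to 50 mm.
- post: Fixed upright steel post, 20 mm in diameter, 50 mm high. Origin: centre of its foot. Stands about 46 mm in front of the mouth and about 65 mm to the left or the right of the bay's middle line (which side differs); the bar does not fit in straight: it enters slantwise, most easily with its post-side end leading, in behind the post, then the other end swung in. Its brass collar is flush.
- blank: A flush brass blanking plate 48 mm across with a dark centre, on the other side from the post; no obstacle. Origin: its centre on the bench.
- vial: Loose white vial with blue lid, 30 mm wide, 50 mm high, standing beside the bay's left side wall. Origin: centre of its underside. Leave alone.
- sample1: Loose white sample bottle with blue lid, 48 mm wide, 75 mm high, far to the right. Origin: centre of its underside. Leave alone.
- sample2: A second, unlabelled bottle like sample1, 48 mm wide, 75 mm high. Origin: centre of its underside. Leave alone.
- redcap: Loose small white bottle with red lid, 40 mm wide, 60 mm high, to the left. Origin: centre of its underside. Leave alone.
- beaker: Loose glass beaker, 68 mm wide, 75 mm high, to the left. Origin: centre of its underside. Leave alone.
- cap: Loose blue screw cap, 32 mm wide, 13 mm high, beyond the bay. Origin: centre of its underside. Leave alone.
- tipbox: Loose tip box, white below with a blue lid, 85 x 120 x 55 mm, beyond the bay. Origin: centre of its underside. Leave alone.
Not all that is in view belongs to the job. Several things have the shape of the bar; the one meant has the colours described above.

How it is judged (in metres and radians):
On the way:
1. one end of the bar has been pushed past the post and over the mouth line of the bay, while the other end is still outside (((x of bar_blue in the frame of bay above 0 m and x of bar_yellow in the frame of bay below 0 m and y of bar_blue in the frame of bay between -0.13 and 0.13 m) or (x of bar_yellow in the frame of bay above 0 m and x of bar_blue in the frame of bay below 0 m and y of bar_yellow in the frame of bay between -0.13 and 0.13 m))), for 0.1 s.
At the end, for the whole second after the job is handed in: The bar lies flat and at rest on the bench inside the bay, flush along its back wall: the middle of each end face is at least 30.5 mm in from the mouth line (37.5 mm is full contact, so within 7 mm of the wall at both ends) and between the side walls (x of each of bar_blue, bar_yellow in the frame of bay above 0.0305 m and y of bar_blue in the frame of bay between -0.13 and 0.13 m and y of bar_yellow in the frame of bay between -0.13 and 0.13 m and height (world z) of bar below 0.006 m and angle between bar's own z axis and vertical below 0.1 rad and linear speed of bar below 0.01 m/s); the robot touches nothing.
It fails at once if the bar is lifted off the bench (more than 12 mm) or tipped (more than 0.2 rad) (height (world z) of bar above 0.012 m or angle between bar's own z axis and vertical above 0.2 rad).
It fails at once if a bystander is shifted more than 20 mm or tipped (distance of any of vial, sample1, sample2, redcap, beaker, cap, tipbox from where it was at the start of the episode above 0.02 m or angle between any of vial, sample1, sample2, redcap, beaker, cap, tipbox's own z axis and vertical above 0.35 rad).
It also fails if it takes over 72 s, if anything falls off the work surface, if the arm or the gripper's body presses on something with over 40 N, if the wrist force passes 120 N, or if a joint passes its speed limit or range.

### The arm

A 6-joint arm with a two-finger parallel gripper is mounted at the origin on the work surface. World frame = base frame: x ahead of the robot, y to its left, z up, the work surface at z = 0. Lengths are in mm, angles in rad, forces in N, time in s.
With the tool pointing down it reaches from about 350 to 975 mm from the base axis. Payload 7.1 kg.
Tool frame: the origin (TCP) lies on the centre line of the jaws, within the pads' length; the fingertips stand 17 mm ahead of it and the grasp point (between the pads) lies 2 mm behind it; z points along the fingers, y is the line along which they close (so a half turn about z gives the same grasp; the last joint's range is limited). The gripper opens to 88 mm and grips with 3 to 60 N. Pads are 20 mm wide; open, the fingers measure 115 mm over their backs; the gripper's body (75 mm by 178 mm) begins 61 mm behind the grasp point.
Start: joints at [1.127, 0.423, 1.63, -0, 1.089, -0.019], TCP at [257.554, 569.448, 239.675] pointing down, gripper open.
Joint ranges: [-3, 3], [-0.9, 2.11], [0.09, 2.58], [-1.31, 4.45], [0.11, 2.69], [-2.54, 2.54]. Speed limits (rad/s): [2.39, 2.39, 3.01, 3.14, 3.14, 3.14].

### API

Orientations are given as a 3x3 rotation matrix whose columns are the frame's x, y, z axes.
In Python, from rig import readout, cams, job gives the robot as it stands.
- The arm moves only by the shell command python3 -m handwheel 'ROWS' [OPENING] [FORCE]. ROWS is JSON, a list of rows, each a list of 4 numbers: the shift along the tool's x, y, z in cm, then the turn about the tool's z in rad. In form: [[tx, ty, tz, yaw], ...]. A call has 1 to 10 rows; each row shifts and turns the commanded pose from where the row before left it, along the tool's axes as they then stand; what a row does not reach is not made up. A row lasts 1/10 s, in which the tool goes at most 50 mm and 8.59 degrees, less where a joint would pass 70% of its speed; a pose out of reach is approached as far as the arm can. A call with a gripper value outside its range is refused whole. OPENING is the closure, from 0 (fully open) to 1 (shut), set as the call begins (- or left out, the last holds). The fingers move at their own pace and stop on an object; FORCE is the grip in N (left out, the last holds). Time passes only in rows, so rows that do not move let the fingers close. It gives the time, the measured TCP pose, the force, the opening and the grip force at its end, in the units of the state.
- readout.get_obs(): the state, without advancing time (a new reading comes with each control period).
- cams.get_image(name): name is "scene" or "top" or "wrist"; returns (picture, depth): 400x640x3 uint8, blue, green, red; 400x640 float32, mm along the optical axis (not along the pixel's ray), 0 where there is no reading.
- cams.camera_model(name): a dict with "intrinsics" (3x3 intrinsics, pixels), "k1" (the pictures are not rectified: a ray, as slopes to the right and down, at radius r is drawn at 1 + k1 r^2 times it, then the intrinsics apply), "world_to_cam" (4x4, takes a point from world to camera coordinates); the wrist camera has in their place "mount" (4x4, takes a point from camera to tool coordinates, whose origin is the TCP and whose axes are the flange's). Camera axes: x right, y down, z forward; pixel columns grow to the right and rows downward; lengths in mm; the calibration is good to about 2 mm. A picture is of the moment at which its call begins: read the wrist's pose just before it. camera_model takes no time and is no camera call.
- job.hand_in(): hands the job in; it is judged then, once.
The state is a dict: "time": time; "qpos": joint angles; "joint_velocities": joint speeds; "joint_efforts": joint torques, N m; "position": TCP position; "tool_rot": TCP orientation; "contact_force": force on the tool from outside, world axes, zero at the start; "wrist_torque": the same for the moment, N m; "finger_gap": opening from 0.0 (shut) to 1.0 (fully open); "gripper_force": force on a finger pad.
Only numpy, scipy, OpenCV 4.12 (cv2) and the standard library are available. Lean on these libraries where they do the work, as an engineer would, in place of code of your own. Each camera call takes 0.05 s, during which the arm holds its last target. There are 200 camera calls.

## Working session

There is one attempt and no reset: what is moved stays moved. The work goes in short steps, Python scripts to look and compute and a shell command to move; the robot and the scene stay as the last step left them, time stands still between calls to the robot, and variables do not carry over. Pictures are saved under pics/ and viewed, at most 10 in all, crops included, and the job is handed in when it is done.

```bash
ls; mkdir -p pics
cat > h.py <<'E'
import numpy as np, cv2
from rig import readout, cams, job
def ray_plane(name,uv,z,pose=None):
    m=cams.camera_model(name);K=np.array(m["intrinsics"]);k=m["k1"]
    uv=np.atleast_2d(np.array(uv,float))
    d=(np.c_[uv,np.ones(len(uv))]@np.linalg.inv(K).T)[:,:2]
    s=d.copy()
    for _ in range(20): s=d/(1+k*(s**2).sum(1,keepdims=True))
    if name=="wrist":
        T=np.array(m["mount"]);W=np.eye(4);W[:3,:3]=pose[1];W[:3,3]=pose[0];C=W@T
    else: C=np.linalg.inv(np.array(m["world_to_cam"]))
    r=np.c_[s,np.ones(len(s))]@C[:3,:3].T;o=C[:3,3]
    return o+r*((z-o[2])/r[:,2])[:,None]
E
python3 - <<'E'
from h import *
for n in("top","scene"):
    p,d=cams.get_image(n);cv2.imwrite(f"pics/{n}0.png",p);np.save(f"pics/{n}0.npy",d)
o=readout.get_obs();print(o["time"],o["position"],o["tool_rot"])
E
```

```text
pics
0.1 [257.3629675  569.03638572 239.00301297] [[-9.11115156e-01  4.12151462e-01 -5.87546530e-04]
 [ 4.12151880e-01  9.11114327e-01 -1.22928307e-03]
 [ 2.86712469e-05 -1.36217684e-03 -9.99999072e-01]]
```

View pics/top0.png

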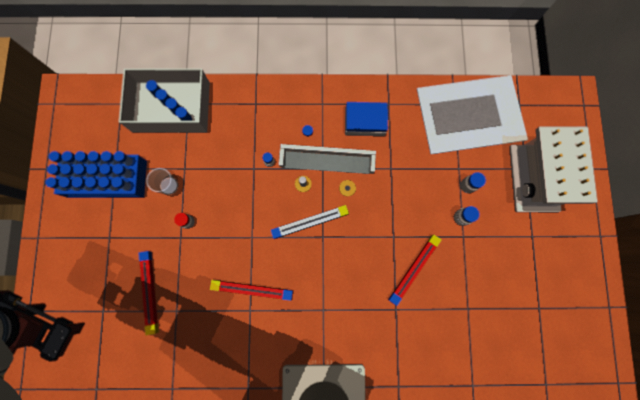

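View pics/scene0.png

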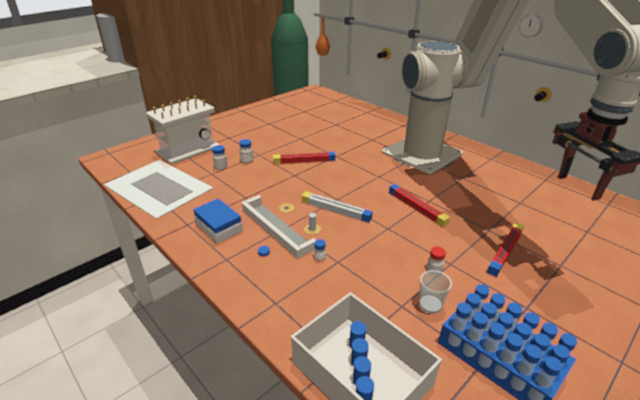

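The aluminium bar is at about (310,222) in top, with its blue end at (277,233) and yellow end at (343,210). Three look-alikes are red: (148,292), (252,290) and (415,270). I choose the silver one. The post is at (303,182) on the left, the blank at (348,188), and the bay spans (280–376, 145–173).

```bash
cat >> h.py <<'E'
def cen(mask):
    n,l,s,c=cv2.connectedComponentsWithStats(mask.astype(np.uint8));i=1+np.argmax(s[1:,4]);return c[i],s[i]
def bar(p,box,name="top",z=25,pose=None):
    x0,y0,x1,y1=box;h=cv2.cvtColor(p,cv2.COLOR_BGR2HSV)[y0:y1,x0:x1].astype(int)
    H,S,V=h[...,0],h[...,1],h[...,2]
    out=[]
    for m in((H>100)&(H<130)&(S>140)&(V>60),(H>22)&(H<35)&(S>150)&(V>100)):
        c,s=cen(m);out.append((c+[x0,y0],s[4]))
    return out,[ray_plane(name,c,z,pose)[0].round(1) for c,_ in out]
E
python3 - <<'E'
from h import *
p=cv2.imread("pics/top0.png");d=np.load("pics/top0.npy")
b=bar(p,(262,200,362,245));print(b)
q=cv2.resize(p[130:245,250:390],None,fx=5.5,fy=5,interpolation=cv2.INTER_CUBIC);q=cv2.resize(p[130:245,250:390],None,fx=5,fy=5,interpolation=cv2.INTER_CUBIC);cv2.imwrite("pics/crop0.png",q)
m=cams.camera_model("top");C=np.linalg.inv(np.array(m["world_to_cam"]));print(C[:3,3],m["intrinsics"],m["k1"])
for n,uv,z in[("vial",(268,157),50),("s1",(477,180),75),("s2",(470,214),75),("red",(181,219),60),("beaker",(158,178),75),("cap",(307,131),13),("tip",(367,116),55),("blank",(348,188),0)]:print(n,ray_plane("top",uv,z)[0].round(0))
E
```

```text
([(array([275.82608696, 232.76811594]), np.int32(69)), (array([342.97402597, 210.16883117]), np.int32(77))], [array([460.9, 128.8,  25. ]), array([523.5, -57.6,  25. ])])
[ 354.12101593   18.22100471 1091.50463456] [[386.76556079   0.         323.33842824]
 [  0.         386.76556079 205.52310845]
 [  0.           0.           1.        ]] -0.011673046316409417
vial [670. 151.  50.]
s1 [ 598. -421.   75.]
s2 [ 504. -395.   75.]
red [495. 379.  60.]
beaker [604. 442.  75.]
cap [760.  44.  13.]
tip [ 789. -128.   55.]
blank [592. -75.   0.]
```

View pics/crop0.png

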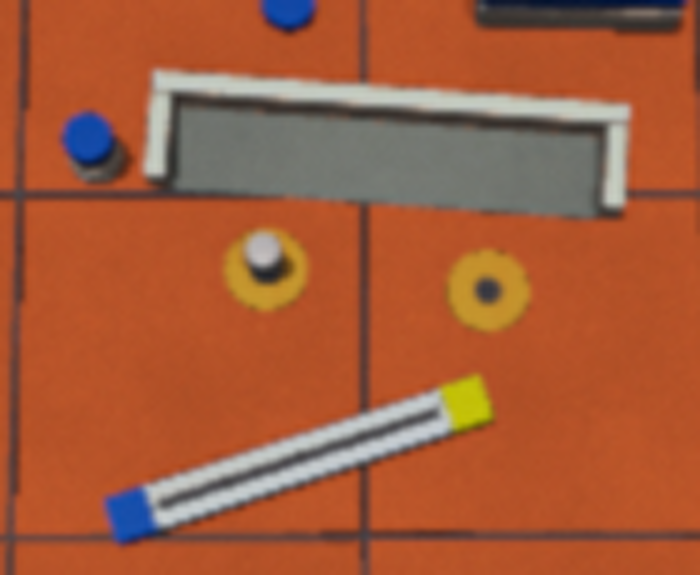

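Run:
```python
from h import *
f=lambda pts,z:ray_plane("top",[(250+a/5,130+b/5) for a,b in pts],z)[:,:2].round(1)
w=f([(155,72),(630,105),(147,178),(624,208)],30);print(w)
fl=f([(172,190),(612,215)],0);print("floor",fl)
print("post",f([(264,248)],50),f([(265,269)],0),"blank",f([(488,290)],0))
for a,b in((w[0],w[1]),(w[2],w[3]),(fl[0],fl[1])):
  v=a-b;print("len",np.linalg.norm(v),"yaw",np.arctan2(-v[0],v[1]),"mid",(a+b)/2)
```

```text
[[ 713.6  117.3]
 [ 694.  -154.4]
 [ 651.   121. ]
 [ 633.2 -149.2]]
floor [[ 652.1  109.3]
 [ 636.9 -146.8]]
post [[605.4  54.1]] [[605.   55.2]] blank [[592.3 -73.7]]
len 272.406038846425 yaw -0.07201364241545775 mid [703.8  -18.55]
len 270.7856717036557 yaw -0.06578207766477098 mid [642.1 -14.1]
len 256.55067725500163 yaw -0.05928227097215356 mid [644.5  -18.75]
```

Checks out: outer width is about 272 (274 expected) and the end-centroid spacing is 197 (about 200 expected). The post is on the left with the blue end, so blue leads. Plan:
1. Push the blue end face rightward.
2. Swing the blue end forward.
3. Push the yellow end face.
4. Square it up with two fingers.

First move: close the fingers, align and approach.

```bash
python3 -m handwheel '[[0,0,0,-0.15],[0,0,0,-0.15],[0,0,0,-0.15],[0,0,0,-0.15],[0,0,0,-0.15]]' 1 20
python3 -m handwheel '[[-0.5,-4.4,0,0],[-0.5,-4.4,0,0],[-0.5,-4.4,0,0],[-0.5,-4.4,0,0],[-0.5,-4.4,0,0],[-0.5,-4.4,0,0],[-0.5,-4.4,0,0],[-0.5,-4.4,0,0],[-0.5,-4.3,0,0],[-0.5,-4.3,0,0]]'
python3 -m handwheel '[[0,0,3,0],[0,0,3,0],[0,0,3,0],[0,0,3,0],[0,0,0,0],[0,0,0,0]]'
cat > look.py <<'E'
import sys
from h import *
o=readout.get_obs();P=(np.array(o["position"]),np.array(o["tool_rot"]))
R=np.array([[.9976,.069],[-.069,.9976]]);M=np.array([642.5,-14.5]) # world->bay: B=(x-M) in axes
X=np.array([.9976,-.069]);Y=np.array([.069,.9976])
B=lambda w:np.array([(w[:2]-M)@X,(w[:2]-M)@Y]).round(1)
print("t",round(o["time"],2),"tcp",P[0].round(1),"bay",B(P[0]),"yaw_ty(deg from +y toward +x, bay)",np.degrees(np.arctan2(P[1][:2,1]@X,P[1][:2,1]@Y)).round(1),"F",np.round(o["contact_force"],1),"gap",o["finger_gap"])
n=sys.argv[1]
p,d=cams.get_image(n);cv2.imwrite(f"pics/{sys.argv[2]}.png",p)
if len(sys.argv)>3:
    box=[int(v) for v in sys.argv[3].split(",")]
    try:
        px,w=bar(p,box,n,25,P);b,y=map(B,w)
        u=(b-y)/np.linalg.norm(b-y);c=(b+y)/2
        print("px",[(a.round(),int(k)) for a,k in px],"len",np.linalg.norm(b-y).round(1))
        print("bay: centre",c,"blue tip",(c+110*u).round(1),"yellow tip",(c-110*u).round(1),"a deg",np.degrees(np.arctan2(u[0],u[1])).round(1))
    except Exception as e: print("no bar",e)
E
python3 look.py wrist w1; python3 look.py top t1 262,190,385,250
```

```text
time: 0.6
position: [257.4, 569.2, 239.2]
tool_rot: [[-0.946, -0.325, -0.0], [-0.325, 0.946, -0.001], [0.001, -0.001, -1.0]]
contact_force: [0.6, -0.1, -0.3]
finger_gap: 0.587
gripper_force: 0.0
time: 1.6
position: [445.2, 168.6, 239.6]
tool_rot: [[-0.948, -0.32, -0.0], [-0.32, 0.948, -0.0], [0.0, 0.0, -1.0]]
contact_force: [0.3, 0.9, -0.8]
finger_gap: 0.009
gripper_force: 0.0
time: 2.2
position: [444.6, 170.3, 119.7]
tool_rot: [[-0.948, -0.32, -0.002], [-0.32, 0.948, -0.001], [0.002, -0.0, -1.0]]
contact_force: [-0.5, 0.6, -0.5]
finger_gap: 0.006
gripper_force: 0.0
t 2.2 tcp [444.6 170.3 119.7] bay [-210.2  170.7] yaw_ty(deg from +y toward +x, bay) -22.6 F [-0.5  0.6 -0.5] gap 0.00623639495878115
t 2.25 tcp [445.4 170.6 120.5] bay [-209.4  171.1] yaw_ty(deg from +y toward +x, bay) -22.6 F [-0.2 -0.1  0.4] gap 0.008067255775353952
px [(array([274., 237.]), 2), (array([343., 210.]), 76)] len 203.8
bay: centre [-159.25   41.05] blue tip [-206.4  140.4] yellow tip [-112.1  -58.3] a deg -25.4
```

View pics/w1.png

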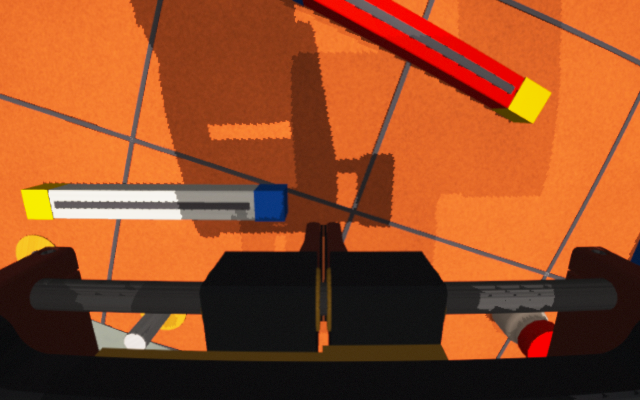

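View pics/t1.png

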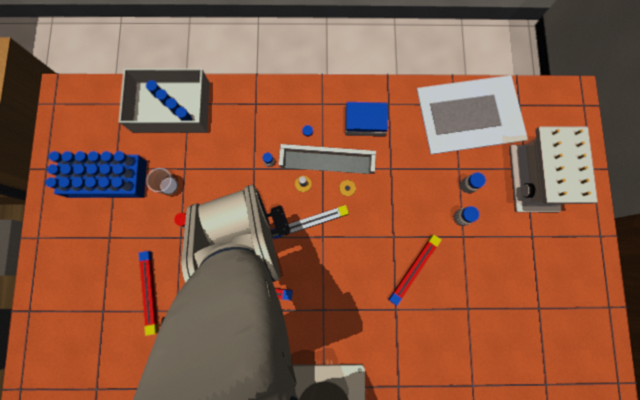

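Wrist view: the bar's yellow end is at (37,203) and blue at (270,202), with the closed fingertips at (323,230). The bar lies along tool y and slightly to the tool +x side. I'll measure with the wrist view before descending.

```bash
python3 look.py wrist w2 0,160,300,240
python3 - <<'E'
from h import *
print(np.array(cams.camera_model("wrist")["mount"]).round(2))
E
```

```text
t 2.3 tcp [445.7 170.8 120.9] bay [-209.1  171.2] yaw_ty(deg from +y toward +x, bay) -22.6 F [0.8 0.8 0. ] gap 0.007056005417082101
px [(array([270., 200.]), 1091), (array([ 38., 200.]), 833)] len 196.5
bay: centre [-157.     40.35] blue tip [-199.4  141.8] yellow tip [-114.6  -61.1] a deg -22.7
[[  -0.     -0.97   -0.25   69.03]
 [   1.     -0.     -0.      0.24]
 [   0.     -0.25    0.97 -144.91]
 [   0.      0.      0.      1.  ]]
```

```bash
python3 -m handwheel '[[0.2,0,3,0],[0,0,3,0],[0,0,2,0],[0,0,1.6,0],[0,0,0,0],[0,-0.5,0,0],[0,-0.5,0,0],[0,-0.5,0,0],[0,-0.5,0,0]]'
python3 -m handwheel '[[0,-0.8,0,0],[0,-0.8,0,0],[0,-0.8,0,0],[0,-0.8,0,0],[0,-0.8,0,0],[0,-0.8,0,0]]'
python3 look.py wrist w3 0,120,320,280
```

```text
time: 3.25
position: [450.1, 150.4, 24.5]
tool_rot: [[-0.948, -0.319, 0.001], [-0.319, 0.948, 0.0], [-0.002, -0.0, -1.0]]
contact_force: [0.2, -0.1, -0.3]
finger_gap: 0.004
gripper_force: 0.0
time: 3.85
position: [464.9, 104.6, 23.7]
tool_rot: [[-0.948, -0.319, -0.0], [-0.319, 0.948, -0.0], [0.0, 0.0, -1.0]]
contact_force: [-2.1, 3.4, 4.0]
finger_gap: 0.005
gripper_force: 2.1
t 3.85 tcp [464.9 104.6  23.7] bay [-185.4  106.6] yaw_ty(deg from +y toward +x, bay) -22.6 F [-2.1  3.4  4. ] gap 0.005135196621474278
no bar attempt to get argmax of an empty sequence
```

View pics/w3.png

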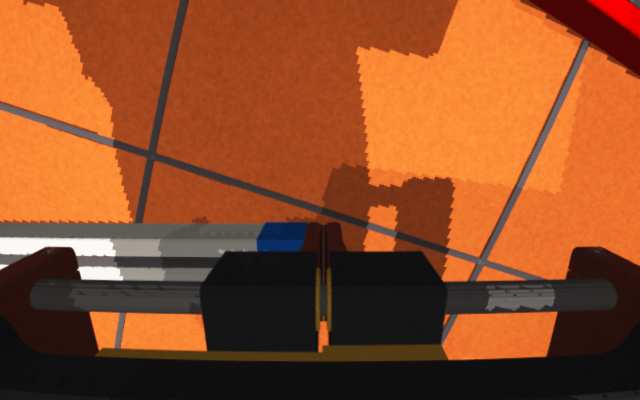

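Pusher is flat on the blue end face at (305,238) and the bar is straight. Continue about 75 mm, then lift and look.

```bash
python3 -m handwheel '[[0,-0.8,0,0],[0,-0.8,0,0],[0,-0.8,0,0],[0,-0.8,0,0],[0,-0.8,0,0],[0,-0.8,0,0],[0,-0.8,0,0],[0,-0.8,0,0],[0,-0.8,0,0],[0,-0.4,0,0]]'
python3 -m handwheel '[[0,1,0,0],[0,1,0,0],[0,0,-2,0],[0,0,-3,0],[0,0,-4,0],[0,0,-4,0],[0,0,0,0]]'
python3 look.py wrist w4 0,120,330,240
```

```text
time: 4.9
position: [489.3, 32.5, 23.6]
tool_rot: [[-0.948, -0.319, 0.0], [-0.319, 0.948, -0.0], [-0.0, -0.0, -1.0]]
contact_force: [0.6, 0.5, -0.6]
finger_gap: 0.007
gripper_force: 0.6
time: 5.6
position: [485.2, 53.6, 158.2]
tool_rot: [[-0.947, -0.321, 0.009], [-0.321, 0.947, 0.001], [-0.008, -0.002, -1.0]]
contact_force: [0.5, -0.6, 0.1]
finger_gap: 0.003
gripper_force: 0.0
t 5.6 tcp [485.2  53.6 158.2] bay [-161.6   57.1] yaw_ty(deg from +y toward +x, bay) -22.7 F [ 0.5 -0.6  0.1] gap 0.002848428434785609
px [(array([277., 188.]), 810), (array([ 72., 190.]), 636)] len 197.1
bay: centre [-109.15  -73.15] blue tip [-152.5   27.9] yellow tip [ -65.8 -174.2] a deg -23.2
```

The bar shifted 123 mm without turning, and its centre is now at bay (-109,-73). Next I spin it in place. I'll open the fingers so one is on the near side of the blue half and the other on the far side of the yellow half, then turn the tool.

```bash
python3 -m handwheel '[[0.05,-3.5,0,0],[0.05,-3.5,0,0],[0.05,-3.5,0,0],[0.03,-3.5,0,0],[0,0,0,-0.147],[0,0,0,-0.147],[0,0,0,-0.147],[0,0,0,-0.147],[0,0,0,-0.147],[0,0,0,-0.147]]' 0
python3 -m handwheel '[[0,0,0,0],[0,0,0,0]]'
python3 look.py wrist w5 0,0,640,260
```

```text
time: 6.65
position: [522.9, -18.8, 140.3]
tool_rot: [[-0.435, -0.901, 0.006], [-0.893, 0.43, -0.137], [0.12, -0.065, -0.991]]
contact_force: [0.8, 0.1, -1.0]
finger_gap: 0.88
gripper_force: 0.0
time: 6.85
position: [522.4, -18.9, 140.5]
tool_rot: [[-0.438, -0.899, 0.005], [-0.891, 0.433, -0.134], [0.119, -0.063, -0.991]]
contact_force: [-0.1, 0.2, -0.4]
finger_gap: 0.994
gripper_force: 0.0
t 6.85 tcp [522.4 -18.9 140.5] bay [-119.5  -12.7] yaw_ty(deg from +y toward +x, bay) -68.2 F [-0.1  0.2 -0.4] gap 0.993507930428206
px [(array([ 23., 216.]), 4159), (array([211.,  70.]), 880)] len 239.4
bay: centre [  47.45 -140.65] blue tip [ 155.4 -119.5] yellow tip [ -60.5 -161.8] a deg 78.9
```

View pics/w5.png

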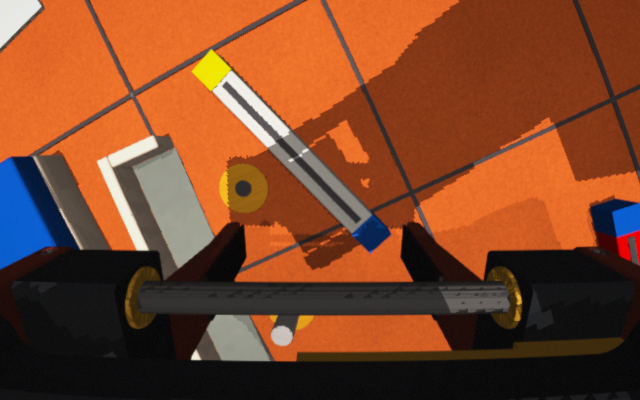

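The tool tilted by 8° and stopped short, so a joint is probably at its limit. Checking.

Run:
```python
from h import *
o=readout.get_obs();print(np.round(o["qpos"],3),np.round(o["joint_velocities"],3))
```

```text
[ 0.015  0.421  1.927 -0.189  0.799 -2.54 ] [-0.024 -0.009 -0.011 -0.003  0.001 -0.002]
```

q6 is at -2.54. I'll use the equivalent half-turn pose and turn the tool the other way, by about +175°.

```bash
python3 -m handwheel '[[0,0,0,0.149],[0,0,0,0.149],[0,0,0,0.149],[0,0,0,0.149],[0,0,0,0.149],[0,0,0,0.149],[0,0,0,0.149],[0,0,0,0.149],[0,0,0,0.149],[0,0,0,0.149]]' | head -3
python3 -m handwheel '[[0,0,0,0.149],[0,0,0,0.149],[0,0,0,0.149],[0,0,0,0.149],[0,0,0,0.149],[0,0,0,0.149],[0,0,0,0.149],[0,0,0,0.149],[0,0,0,0.149],[0,0,0,0.149]]' | head -3
python3 -m handwheel '[[0,0,0,0],[0,0,0,0]]' |head -3
python3 look.py wrist w6 100,60,540,260;  python3 - <<'E'
from h import *
o=readout.get_obs();print(np.round(o["qpos"],3))
E
```

```text
time: 7.9
position: [523.5, -21.2, 141.7]
tool_rot: [[-0.928, 0.374, 0.007], [0.369, 0.919, -0.134], [-0.057, -0.122, -0.991]]
time: 8.9
position: [523.5, -21.1, 141.7]
tool_rot: [[0.298, 0.955, 0.007], [0.946, -0.294, -0.134], [-0.126, 0.047, -0.991]]
time: 9.1
position: [523.4, -20.7, 141.8]
tool_rot: [[0.287, 0.958, 0.007], [0.95, -0.283, -0.135], [-0.127, 0.045, -0.991]]
t 9.1 tcp [523.4 -20.7 141.8] bay [-118.4  -14.4] yaw_ty(deg from +y toward +x, bay) 102.5 F [ 0.  -0.   1.4] gap 1.0008931707545012
no bar attempt to get argmax of an empty sequence
[ 0.013  0.42   1.926 -0.189  0.799  0.436]
```

View pics/w6.png

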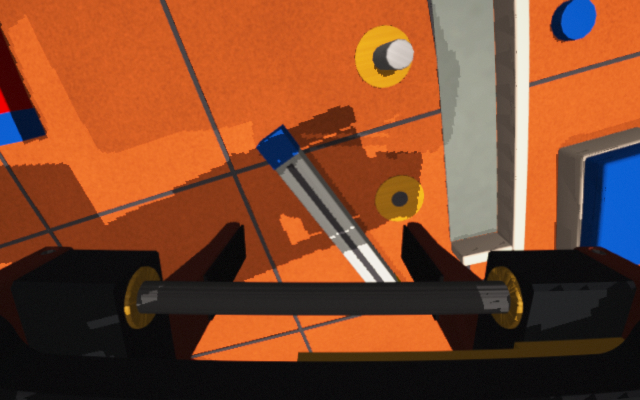

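Overrunning the limit left the commanded pose tilted by 7.7° (q4=-0.189). The image shows the bar clear below, with blue at (278,145). To remove the tilt I'll overrun the opposite limit (q6=+2.54) in small steps, watching q4.

```bash
python3 -m handwheel '[[0,0,0,0.149],[0,0,0,0.149],[0,0,0,0.149],[0,0,0,0.149],[0,0,0,0.149],[0,0,0,0.149],[0,0,0,0.149],[0,0,0,0.149],[0,0,0,0.149],[0,0,0,0.149]]' | head -3
cat > q.py <<'E'
from h import *
o=readout.get_obs();R=np.array(o["tool_rot"]);print(o["time"],np.round(o["qpos"],3),np.round(o["position"],1),"z",R[:,2].round(4))
E
python3 -m handwheel '[[0,0,0,0.149],[0,0,0,0.149],[0,0,0,0.149],[0,0,0,0.149],[0,0,0,0]]'|head -1; python3 q.py
python3 -m handwheel '[[0,0,0,0.05],[0,0,0,0.05],[0,0,0,0]]'|head -1; python3 q.py
python3 -m handwheel '[[0,0,0,0.05],[0,0,0,0.05],[0,0,0,0]]'|head -1; python3 q.py
```

```text
time: 10.15
position: [523.4, -20.2, 141.8]
tool_rot: [[0.977, -0.214, 0.007], [-0.211, -0.968, -0.135], [0.036, 0.13, -0.991]]
time: 10.65
10.65 [ 0.014  0.42   1.927 -0.189  0.799  2.524] [523.4 -20.2 141.8] z [ 0.0072 -0.1348 -0.9908]
time: 10.95
10.95 [-0.027  0.415  1.921 -0.149  0.804  2.538] [524.9 -33.3 145.2] z [ 0.0054 -0.1071 -0.9942]
time: 11.25
11.25 [-0.073  0.41   1.917 -0.103  0.807  2.54 ] [525.  -48.1 147.7] z [ 0.0046 -0.0747 -0.9972]
```

The tilt is unwinding as hoped. Continue.

```bash
python3 -m handwheel '[[0,0,0,0.05],[0,0,0,0.05],[0,0,0,0.05],[0,0,0,0.05],[0,0,0,0]]'|head -1; python3 q.py
python3 -m handwheel '[[0,0,0,0.025],[0,0,0,0]]'|head -1; python3 q.py
```

```text
time: 11.75
11.75 [-0.166  0.406  1.916 -0.011  0.807  2.54 ] [521.7 -77.6 149.6] z [ 0.011  -0.0098 -0.9999]
time: 11.95
11.95 [-0.176  0.406  1.917  0.     0.807  2.54 ] [521.1 -80.3 149.5] z [ 0.0123 -0.0021 -0.9999]
```

```bash
python3 -m handwheel '[[0,0,0,-0.147],[0,0,0,-0.147],[0,0,0,-0.147],[0,0,0,-0.147],[0,0,0,-0.147],[0,0,0,-0.147],[0,0,0,-0.147],[0,0,0,-0.147],[0,0,0,-0.147],[0,0,0,-0.147]]' | head -1
python3 -m handwheel '[[0,0,0,-0.147],[0,0,0,-0.147],[0,0,0,-0.147],[0,0,0,-0.147],[0,0,0,-0.147],[0,0,0,-0.147],[0.3,0.7,0,0],[0,0,0,0],[0,0,0,0]]' | head -1
python3 q.py; python3 look.py wrist w7 100,60,540,260
```

```text
time: 12.95
time: 13.85
13.85 [-0.171  0.415  1.9   -0.     0.814  0.195] [529.2 -79.5 149.6] z [ 0.0125 -0.0024 -0.9999]
t 13.85 tcp [529.2 -79.5 149.6] bay [-108.5  -72.7] yaw_ty(deg from +y toward +x, bay) 107.0 F [0.  0.9 1.2] gap 1.0006889878936096
px [(array([249., 105.]), 905), (array([391., 257.]), 46)] len 188.1
bay: centre [-104.3   -66.85] blue tip [-151.3   32.6] yellow tip [ -57.3 -166.3] a deg -25.3
```

View pics/w7.png

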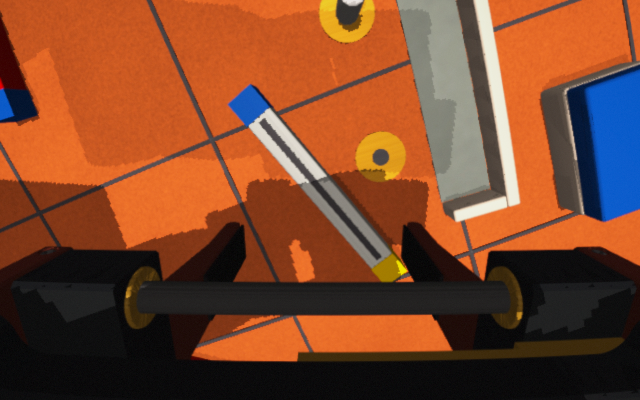

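The bar lies diagonally between the open fingers, with blue at (249,105) and yellow at (391,265), matching the earlier measurement. Descend and turn it.

```bash
python3 -m handwheel '[[0,0,3,0],[0,0,3,0],[0,0,3,0],[0,0,2,0],[0,0,1.4,0],[0,0,0,0],[0,0,0,0.1],[0,0,0,0.1],[0,0,0,0.1],[0,0,0,0.1]]'
python3 -m handwheel '[[0,0,0,0.1],[0,0,0,0.1],[0,0,0,0.1],[0,0,0,0.1],[0,0,0,0.1],[0,0,0,0.1],[0,0,0,0.1],[0,0,0,0.1],[0,0,0,0.1],[0,0,0,0]]'
python3 look.py wrist w8 0,0,640,260
```

```text
time: 14.9
position: [531.3, -80.1, 27.0]
tool_rot: [[0.694, 0.719, 0.014], [0.72, -0.694, -0.003], [0.008, 0.012, -1.0]]
contact_force: [0.3, -0.0, 0.1]
finger_gap: 1.003
gripper_force: 0.8
time: 15.9
position: [531.3, -80.1, 26.9]
tool_rot: [[0.996, -0.093, 0.014], [-0.093, -0.996, -0.003], [0.015, 0.001, -1.0]]
contact_force: [0.2, -0.4, -0.5]
finger_gap: 1.001
gripper_force: 0.0
t 15.9 tcp [531.3 -80.1  26.9] bay [-106.4  -73.1] yaw_ty(deg from +y toward +x, bay) -178.6 F [ 0.2 -0.4 -0.5] gap 1.0012906579286025
px [(array([149., 151.]), 3103), (array([292., 121.]), 3540)] len 70.2
bay: centre [-47.1 -25.9] blue tip [-65.6  82.5] yellow tip [ -28.6 -134.3] a deg -9.7
```

View pics/w8.png

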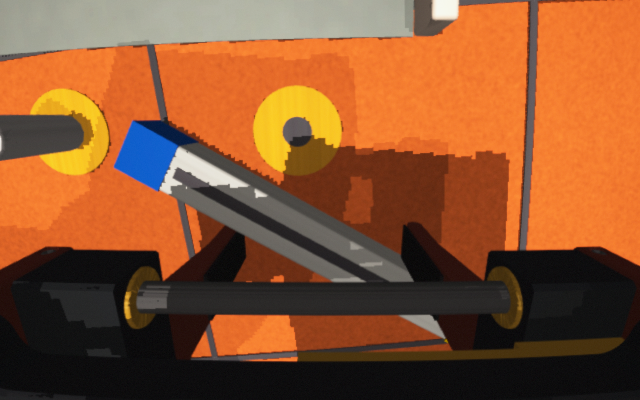

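The bar turned in place to about 30°, with the blue end at (149,151) to the right of the post. A little more turn gives clearance. Then lift, align with the bar and measure.

```bash
python3 -m handwheel '[[0,0,0,0.06],[0,0,0,0.06],[0,0,0,0],[0,0,0,-0.1],[0,0,-2,0],[0,0,-4,0],[0,0,-5,0],[0,0,-5,0],[0,0,0,0]]'|head -1
python3 -m handwheel '[[0,0,0,0.14],[0,0,0,0.14],[0,0,0,0.14],[0,0,0,0.14],[0,3,0,0],[0,3,0,0],[0,3,0,0],[0,3,0,0],[0,0,0,0]]' 1
python3 q.py; python3 look.py wrist w9 0,0,640,250; python3 look.py top t9 300,170,400,240
```

```text
time: 16.85
time: 17.75
position: [451.5, -174.9, 184.5]
tool_rot: [[0.782, -0.623, 0.011], [-0.623, -0.782, -0.002], [0.01, -0.005, -1.0]]
contact_force: [0.3, 0.1, -0.5]
finger_gap: 0.217
gripper_force: 0.0
17.75 [-0.395  0.294  1.985  0.003  0.852  1.846] [ 451.5 -174.9  184.5] z [ 0.0107 -0.0022 -0.9999]
t 17.75 tcp [ 451.5 -174.9  184.5] bay [-179.4 -173.2] yaw_ty(deg from +y toward +x, bay) -145.4 F [ 0.3  0.1 -0.5] gap 0.2174217590051833
px [(array([107., 177.]), 545), (array([445., 110.]), 736)] len 343.2
bay: centre [-115.35 -153.25] blue tip [-71.  -52.6] yellow tip [-159.7 -253.9] a deg 23.8
t 17.8 tcp [ 452.7 -174.2  184.6] bay [-178.3 -172.4] yaw_ty(deg from +y toward +x, bay) -145.4 F [-0.1  0.4  0. ] gap 0.17436201345303196
px [(array([324., 185.]), 65), (array([376., 232.]), 39)] len 197.1
bay: centre [-109.15  -70.4 ] blue tip [-39.2  14.5] yellow tip [-179.1 -155.3] a deg 39.5
```

View pics/w9.png

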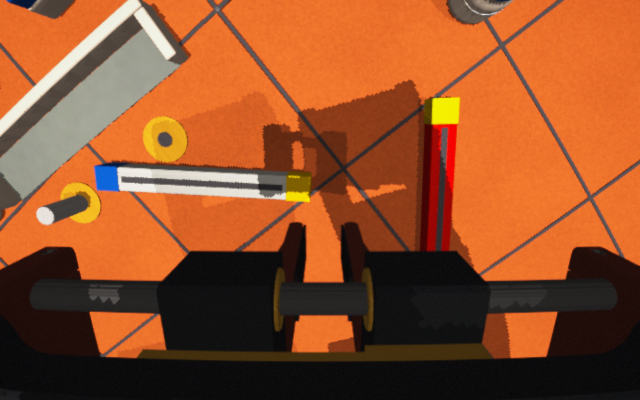

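The aluminium bar has blue at (107,177) and yellow at (298,187); the red bar's yellow end at (443,110) misled the mask. Remeasuring in a tighter box.

```bash
python3 look.py wrist w10 0,140,350,220
```

```text
t 17.85 tcp [ 453.6 -173.7  184.8] bay [-177.5 -171.9] yaw_ty(deg from +y toward +x, bay) -145.4 F [0.7 0.  0.4] gap 0.1334089864528673
px [(array([109., 178.]), 544), (array([300., 189.]), 560)] len 196.1
bay: centre [-106.65  -73.3 ] blue tip [-38.8  13.3] yellow tip [-174.5 -159.9] a deg 38.1
```

```bash
python3 -m handwheel '[[0,0,0,0.06],[-0.5,2,0,0],[0,0,4,0],[0,0,4,0],[0,0,4,0],[0,0,3,0],[0,0,0.9,0],[0,0,0,0],[0,0,0,0]]'
python3 look.py wrist w11
```

```text
time: 18.8
position: [439.6, -185.3, 26.6]
tool_rot: [[0.744, -0.668, 0.013], [-0.668, -0.744, -0.003], [0.012, -0.007, -1.0]]
contact_force: [0.3, 0.4, 0.4]
finger_gap: 0.004
gripper_force: 0.0
t 18.8 tcp [ 439.6 -185.3   26.6] bay [-190.6 -184.4] yaw_ty(deg from +y toward +x, bay) -142.1 F [0.3 0.4 0.4] gap 0.003582999958404082
```

```bash
python3 -m handwheel '[[-0.2,-0.6,0,0],[0,-0.7,0,0],[0,-0.7,0,0],[0,-0.7,0,0],[0,-0.7,0,0],[0,-0.7,0,0],[0,-0.7,0,0],[0,-0.7,0,0],[0,-0.7,0,0],[0,-0.7,0,0]]'
python3 look.py wrist w12; python3 look.py top t12 280,140,400,240
```

```text
time: 19.85
position: [483.6, -132.3, 26.1]
tool_rot: [[0.744, -0.669, 0.012], [-0.669, -0.744, -0.002], [0.011, -0.006, -1.0]]
contact_force: [-2.0, -2.6, 0.8]
finger_gap: 0.006
gripper_force: 1.3
t 19.85 tcp [ 483.6 -132.3   26.1] bay [-150.4 -128.4] yaw_ty(deg from +y toward +x, bay) -142.0 F [-2.  -2.6  0.8] gap 0.00641161832849268
t 19.9 tcp [ 484.4 -131.8   26.2] bay [-149.6 -127.9] yaw_ty(deg from +y toward +x, bay) -142.0 F [ 1.2  0.3 -0.6] gap 0.0038786655098066603
no bar attempt to get argmax of an empty sequence
```

View pics/w12.png

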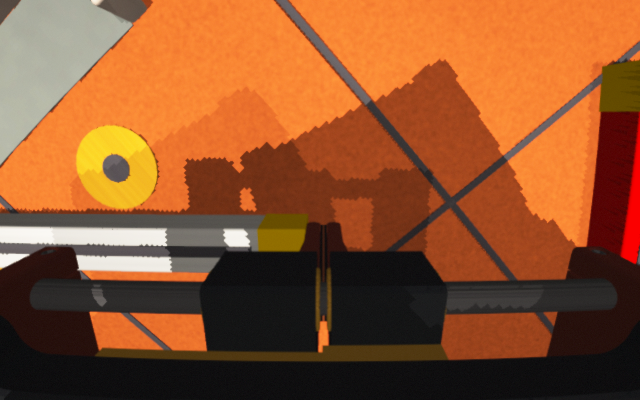

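I've used up the picture allowance (12 viewed against the 10 allowed), so from here I work by numbers only. The view shows the pusher square on the yellow end face at (305,235) and the bar straight. Push 56 mm more.

```bash
python3 -m handwheel '[[0,-0.7,0,0],[0,-0.7,0,0],[0,-0.7,0,0],[0,-0.7,0,0],[0,-0.7,0,0],[0,-0.7,0,0],[0,-0.7,0,0],[0,-0.7,0,0],[0,0,0,0]]'
python3 -m handwheel '[[0,2,0,0],[0,2,0,0],[0,2,0,0],[0,0,-5,0],[0,0,-5,0],[0,0,-4,0],[0,0,0,0],[0,0,0,0]]' |head -2
python3 look.py wrist w13 0,100,330,250; python3 look.py top t13 272,140,400,240
```

```text
time: 20.85
position: [521.7, -90.5, 26.7]
tool_rot: [[0.744, -0.668, 0.013], [-0.668, -0.744, -0.002], [0.012, -0.007, -1.0]]
contact_force: [-0.3, 0.5, -0.1]
finger_gap: 0.001
gripper_force: 0.0
time: 21.65
position: [479.3, -135.6, 167.1]
t 21.65 tcp [ 479.3 -135.6  167.1] bay [-154.4 -132. ] yaw_ty(deg from +y toward +x, bay) -142.0 F [ 0.1 -0.1 -0.3] gap 0.0036929020410723396
px [(array([ 43., 188.]), 580), (array([237., 188.]), 723)] len 196.3
bay: centre [-41.75   9.1 ] blue tip [26.2 95.6] yellow tip [-109.7  -77.4] a deg 38.2
t 21.7 tcp [ 478.5 -135.3  165.9] bay [-155.3 -131.8] yaw_ty(deg from +y toward +x, bay) -142.0 F [ 0.2 -0.5 -0.8] gap 0.0036183238894577745
px [(array([297., 160.]), 72), (array([349., 206.]), 59)] len 198.1
bay: centre [-42.2  10.5] blue tip [26.4 96.5] yellow tip [-110.8  -75.5] a deg 38.6
```

Milestone geometry is reached: the blue tip is at bay (26,96) and yellow at (-110,-76), and both cameras agree. Now I place open fingers along the near side toward the yellow half.

```bash
python3 -m handwheel '[[-0.7,-2.8,0,0],[-0.7,-2.8,0,0],[-0.7,-2.8,0,0],[-0.7,-2.9,0,0],[-0.7,-2.8,0,0],[0,0,0,0],[0,0,0,0]]' 0 |head -2
python3 look.py wrist w14; python3 look.py top t14 272,140,400,240
```

```text
time: 22.45
position: [546.0, -6.8, 164.9]
t 22.45 tcp [546.   -6.8 164.9] bay [-96.8   1. ] yaw_ty(deg from +y toward +x, bay) -142.1 F [ 0.7 -0.2 -0.5] gap 0.605449906693075
t 22.5 tcp [545.8  -7.4 165.2] bay [-96.9   0.5] yaw_ty(deg from +y toward +x, bay) -142.0 F [-1.   0.  -0.2] gap 0.6503060256727676
no bar attempt to get argmax of an empty sequence
```

```bash
python3 -m handwheel '[[0,0,0,0],[0,0,0,0],[0,0,4,0],[0,0,4,0],[0,0,3,0],[0,0,2.8,0],[0,0,0,0],[0.5,0,0,0],[0.5,0,0,0],[0.5,0,0,0]]'
python3 -m handwheel '[[0.5,0.1,0,-0.05],[0.5,0.1,0,-0.05],[0.5,0.1,0,-0.05],[0.5,0.1,0,-0.05],[0.5,0.1,0,-0.05],[0.5,0.1,0,-0.05],[0.5,0.1,0,-0.05],[0,0,0,0]]'
python3 look.py wrist w15 0,0,640,300;python3 look.py top t15 272,140,400,240
```

```text
time: 23.55
position: [561.2, -17.9, 30.5]
tool_rot: [[0.744, -0.669, 0.015], [-0.669, -0.744, -0.002], [0.013, -0.008, -1.0]]
contact_force: [-0.5, 0.5, -0.5]
finger_gap: 1.003
gripper_force: 0.8
time: 24.35
position: [586.6, -43.1, 30.6]
tool_rot: [[0.928, -0.373, 0.015], [-0.373, -0.928, -0.003], [0.015, -0.003, -1.0]]
contact_force: [0.3, 0.2, -0.1]
finger_gap: 0.997
gripper_force: 0.0
t 24.35 tcp [586.6 -43.1  30.6] bay [-53.8 -32.4] yaw_ty(deg from +y toward +x, bay) -162.1 F [ 0.3  0.2 -0.1] gap 0.9970706636939708
px [(array([ 63., 202.]), 2257), (array([440., 203.]), 2030)] len 195.3
bay: centre [-18.2   -3.75] blue tip [ 15.9 100.8] yellow tip [ -52.3 -108.3] a deg 18.1
t 24.4 tcp [586.2 -42.9  30.4] bay [-54.2 -32.2] yaw_ty(deg from +y toward +x, bay) -162.0 F [-0.3  0.1  1.1] gap 0.999062068865065
no bar attempt to get argmax of an empty sequence
```

Bar tracks the tool at a=18°, centre (-18,-4). Continue the swing with a slight left drag.

```bash
python3 -m handwheel '[[0.5,-0.1,0,-0.05],[0.5,-0.1,0,-0.05],[0.5,-0.1,0.1,-0.05],[0.5,-0.1,0.1,-0.05],[0.5,-0.1,0.1,-0.05],[0.5,-0.1,0,-0.06],[0,0,0,0]]'
python3 look.py wrist w16 0,0,640,300
```

```text
time: 25.15
position: [616.3, -44.2, 27.1]
tool_rot: [[0.997, -0.073, 0.013], [-0.072, -0.997, -0.002], [0.014, 0.002, -1.0]]
contact_force: [0.4, 0.4, 0.9]
finger_gap: 0.999
gripper_force: 0.0
t 25.15 tcp [616.3 -44.2  27.1] bay [-24.1 -31.5] yaw_ty(deg from +y toward +x, bay) -179.8 F [0.4 0.4 0.9] gap 0.9987489901023198
px [(array([ 63., 199.]), 2172), (array([453., 204.]), 1534)] len 196.6
bay: centre [2.2 2.3] blue tip [  4.  112.3] yellow tip [   0.4 -107.7] a deg 0.9
```

```bash
python3 -m handwheel '[[0.5,0,0,0],[0.5,0,0,0],[0.5,0,0,0],[0.5,0,0,0],[0.5,0,0,0],[0.4,0,0,0],[0.2,0,0,0],[0,0,0,0]]' |grep -v rot
python3 look.py wrist w17 0,0,640,300
python3 -m handwheel '[[0.2,0,0,0],[0,0,0,0]]' |grep -v rot
```

```text
time: 26.0
position: [647.1, -46.6, 27.1]
contact_force: [-0.4, 0.6, -0.6]
finger_gap: 1.001
gripper_force: 0.0
t 26.0 tcp [647.1 -46.6  27.1] bay [  6.8 -31.7] yaw_ty(deg from +y toward +x, bay) -179.8 F [-0.4  0.6 -0.6] gap 1.0007375755118688
px [(array([121.,  30.]), 3201), (array([453., 206.]), 1849)] len 174.7
bay: centre [ 71.6  -19.05] blue tip [123.4  78. ] yellow tip [  19.8 -116.1] a deg 28.1
time: 26.25
position: [648.4, -46.6, 27.1]
contact_force: [-1.9, 0.3, 1.3]
finger_gap: 0.998
gripper_force: 1.0
```

The blue mask caught something else (cap or tipbox) there. Advance in small steps until the wall pushes back.

```bash
for i in 1 2; do python3 -m handwheel '[[0.15,0,0,0],[0,0,0,0]]' |grep -E "pos|force"; done; python3 look.py wrist w18 0,150,640,300
```

```text
position: [650.2, -46.8, 27.1]
contact_force: [-2.3, -0.2, 0.4]
gripper_force: 1.2
position: [651.9, -46.9, 27.1]
contact_force: [-1.7, 0.4, 0.2]
gripper_force: 0.9
t 26.65 tcp [651.9 -46.9  27.1] bay [ 11.6 -31.7] yaw_ty(deg from +y toward +x, bay) -179.8 F [-1.7  0.4  0.2] gap 0.9999485535671581
px [(array([ 64., 206.]), 2195), (array([453., 206.]), 1785)] len 196.8
bay: centre [35.6  2.3] blue tip [ 35.8 112.3] yellow tip [  35.4 -107.7] a deg 0.1
```

```bash
for i in 1 2 3; do python3 -m handwheel '[[0.15,0,0,0],[0,0,0,0]]' |grep -E "pos|force"; done; python3 look.py wrist w19 0,150,640,300
```

```text
position: [653.4, -47.0, 27.1]
contact_force: [-2.2, 0.3, -0.7]
gripper_force: 0.7
position: [654.7, -47.1, 27.1]
contact_force: [-1.5, 0.2, 0.6]
gripper_force: 1.0
position: [654.8, -47.1, 27.1]
contact_force: [-7.2, 1.5, 4.7]
gripper_force: 3.2
t 27.3 tcp [654.8 -47.1  27.1] bay [ 14.6 -31.7] yaw_ty(deg from +y toward +x, bay) -179.8 F [-7.2  1.5  4.7] gap 1.0020188705869615
px [(array([ 64., 208.]), 2060), (array([452., 208.]), 1684)] len 196.6
bay: centre [37.75  2.5 ] blue tip [ 38.  112.5] yellow tip [  37.5 -107.5] a deg 0.1
```

Wall contact: force is 7 N and both ends are at about 37.5 mm. Back off, lift and check.

```bash
python3 -m handwheel '[[-0.5,0,0,0],[-1,0,0,0],[-1.5,0,0,0],[0,0,-4,0],[0,0,-5,0],[0,0,-5,0],[-4,0,0,0],[-4,0,0,0],[0,0,0,0],[0,0,0,0]]' |grep -E "pos|force"
python3 look.py wrist w20 0,100,640,260; python3 look.py top t20 281,145,378,175
python3 - <<'E'
from h import *
p=cv2.imread("pics/top0.png");q=cv2.imread("pics/t20.png")
d=cv2.absdiff(p,q).max(2)
for n,(u,v) in dict(vial=(268,157),s1=(477,180),s2=(470,214),cap=(307,131),tip=(367,116)).items(): print(n,d[v-10:v+11,u-10:u+11].mean().round(1))
E
```

```text
position: [544.3, -38.9, 166.2]
contact_force: [0.5, 0.7, 0.9]
gripper_force: 0.0
t 28.35 tcp [544.3 -38.9 166.2] bay [-96.3 -31.1] yaw_ty(deg from +y toward +x, bay) -179.8 F [0.5 0.7 0.9] gap 0.9974386707679299
no bar attempt to get argmax of an empty sequence
t 28.4 tcp [545.5 -39.  166.3] bay [-95.1 -31.2] yaw_ty(deg from +y toward +x, bay) -179.8 F [ 1.7 -0.1  0.1] gap 0.9999233928754182
no bar attempt to get argmax of an empty sequence
vial 6.5
s1 6.1
s2 6.0
cap 12.5
tip 6.7
```

```bash
python3 look.py wrist w21 0,0,640,120; python3 look.py wrist w22 0,40,640,260
python3 - <<'E'
from h import *
for f in("top0","t20"):
    h=cv2.cvtColor(cv2.imread(f"pics/{f}.png"),cv2.COLOR_BGR2HSV)
    for n,(a,b,c,d) in dict(cap=(298,122,318,140),bar=(270,146,384,176)).items():
        r=h[b:d,a:c].astype(int);H,S,V=r[...,0],r[...,1],r[...,2]
        for m in((H>100)&(H<130)&(S>120)&(V>40),(H>22)&(H<35)&(S>120)&(V>60)):
            if m.any():
                k,s=cen(m);print(f,n,(k+[a,b]).round(1),s[4],ray_plane("top",k+[a,b],13 if n=="cap" else 25)[0].round(1))
E
```

```text
t 28.45 tcp [545.9 -39.1 166.2] bay [-94.6 -31.2] yaw_ty(deg from +y toward +x, bay) -179.8 F [0.7 0.1 0.4] gap 0.9991291160532068
px [(array([169.,  42.]), 883), (array([398.,  40.]), 920)] len 196.9
bay: centre [37.5   2.25] blue tip [ 37.8 112.2] yellow tip [  37.2 -107.7] a deg 0.2
t 28.5 tcp [546.  -39.1 166. ] bay [-94.5 -31.2] yaw_ty(deg from +y toward +x, bay) -179.8 F [ 0.3  0.1 -0.4] gap 1.0021521533761397
px [(array([77., 68.]), 882), (array([398.,  48.]), 471)] len 284.7
bay: centre [24.85 46.25] blue tip [ 20.3 156.2] yellow tip [ 29.4 -63.7] a deg -2.4
top0 cap [307.3 130.3] 81 [762.5  42.7  13. ]
top0 bar [270.6 157.6] 16 [675.9 146.8  25. ]
t20 cap [307.3 130.2] 82 [762.7  42.7  13. ]
t20 bar [292.8 153.9] 77 [687.   83.8  25. ]
```

Bar is flush: both ends read 37.2–37.8 mm in, y from +112 to -108. The cap and the other checked bystanders have not moved, and the arm is clear.

```bash
python3 -c "
from rig import job
print(job.hand_in())"
```

```text
the job is handed in; nothing more can be done
None
```

The bar is in the bay and handed in at about 28.5 s: it lies flush along the back wall, both ends about 37.5 mm in, the arm clear. The cap, vial, sample bottles and tip box showed no shift; the beaker and redcap were not re-checked, and I viewed 12 pictures instead of the 10 allowed.

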